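# Unbolt the sagging test-guard gate and hold it ajar

### The arm

A 6-joint arm with a two-finger parallel gripper is mounted at the origin on the work surface. World frame = base frame: x ahead of the robot, y to its left, z up, the work surface at z = 0. Lengths are in mm, angles in rad, forces in N, time in s.
With the tool pointing down it reaches from about 300 to 775 mm from the base axis. Payload 14.6 kg.
Tool frame: the origin (TCP) lies between the finger pads; the fingertips stand 25 mm ahead of it and the grasp point (between the pads) lies 6 mm ahead of it; z points along the fingers, y is the line along which they close (so a half turn about z gives the same grasp; the last joint's range is limited). The gripper opens to 94 mm and grips with 3 to 60 N. Pads are 16 mm wide; open, the fingers measure 119 mm over their backs; the gripper's body (75 mm by 177 mm) begins 78 mm behind the grasp point.
Start: joints at [1.078, 0.3, 1.521, -0, 1.321, -0.067], TCP at [227.173, 500.881, 230.446] pointing down, gripper open.
Joint ranges: [-3.03, 3.03], [-0.79, 2.21], [0.23, 2.52], [-1.04, 4.18], [0, 3.07], [-2.55, 2.55]. Speed limits (rad/s): [2.22, 2.22, 2.57, 3.14, 3.14, 3.14].

### API

Orientations are given as [roll, pitch, yaw] about the fixed x, y, z axes, in that order (R = Rz(yaw) Ry(pitch) Rx(roll)).
In Python, from cell import manip gives the robot as it stands. The module is installed in compiled form; this text tells all that it offers.
- The arm moves only by the tool step_arm, never from a script. Its argument "series" is one flat list of numbers, 5 for each row, row after row: the shift along the world's x, y, z in mm, then the turn about the world's z in rad, then the closure, from 0 (fully open) to 1 (shut). In form: [dx, dy, dz, spin, jaw, dx, dy, dz, spin, jaw, ...]. A call has 1 to 20 rows; each row shifts and turns the commanded pose from where the row before left it; what a row does not reach is not made up. A row lasts 1/8 s, in which the tool goes at most 62.5 mm and 10.7 degrees, less where a joint would pass 70% of its speed; a pose out of reach is approached as far as the arm can. A call is refused whole if a number of a shift passes 62.5 or a number of a turn 0.188, either way. A call with a gripper value outside its range is refused whole. The fingers move at their own pace and stop on an object; "squeeze" is the grip in N (left out, the last holds). Time passes only in rows, so rows that do not move let the fingers close. It gives the time, the measured TCP pose, the force, the opening and the grip force at its end, in the units of the state.
- manip.read_state(): the state, without advancing time (a new reading comes with each control period).
- manip.camera(name): name is "scene" or "side" or "wrist"; returns (picture, depth): 384x512x3 uint8, blue, green, red; 384x512 float32, mm along the optical axis (not along the pixel's ray), 0 where there is no reading.
- manip.camera_info(name): a dict with "fovy" (degrees; the focal length in pixels is half the picture's height over the tangent of half this angle, whatever the lens; pixels are square), "cx", "cy" (the principal point, pixels), "eye" and "orientation" of the camera in the world. Camera axes: x right, y down, z forward; pixel columns grow to the right and rows downward; lengths in mm; the calibration is good to about 2 mm. A picture is of the moment at which its call begins: read the wrist's pose just before it. camera_info takes no time and is no camera call; for the wrist camera it gives the pose at the moment of the call.
- manip.sign_off(): hands the job in; it is judged then, once.
The state is a dict: "clock": time; "joints": joint angles; "qd": joint speeds; "effort": joint torques, N m; "eef_pos": TCP position; "eef_rot": TCP orientation; "wrist_force": force on the tool from outside, world axes, zero at the start; "moment": the same for the moment, N m; "finger_gap": finger opening in mm; "finger_force": force on a finger pad.
Only numpy, scipy, OpenCV 4.12 (cv2) and the standard library are available. Lean on these libraries where they do the work, as an engineer would, in place of code of your own. Each camera call takes 0.05 s, during which the arm holds its last target. There are 200 camera calls.

### The job

Open the sprung gate of the clear test guard for a look at the board inside: its barrel bolt has sagged behind the bent-up lip of the keeper, so lift the bolt by its knob, draw it back over the lip and out of the keeper, then swing the gate ajar, leaving roughly a hand's breadth (60 to 120 mm) between its free edge and where that edge was when shut. The gate springs shut if released, so finish still holding it ajar and still, with the fingers on the knob or gate. Do not push the other things on the bench about.

Things in the scene. Friction and masses are not known exactly. Their poses are not given: they have to be found in the camera images.
- cage: Test guard fixed to the bench: open-topped box of aluminium posts and clear panels, 268 (x) x 304 (y) x 180 mm tall. Origin at the centre of its underside; its x axis points from the front (gate) to the back, y to its left seen from the robot, z up. The gate fills the front, x = -120 mm.
- gate_swing (a joint): Swing of the gate, rad: 0 shut, positive opens out of the front, towards the robot (clockwise seen from above); a spring closes it with 0.4 N m when shut, rising 0.5 N m per rad; stop at 1.2. It can swing only with the bolt out of the keeper. 0.25 rad moves the free edge 60 mm, 0.5 rad 120 mm.
- gate_hinge (a point): Point on the gate's vertical hinge line (left end of the gate, seen from the robot) at the height of the gate's top, 180 mm above the bench. Axes turn with the gate; shut, they are parallel to the cage's; the gate extends along its -y.
- gate_edge (a point): Top of the gate's free edge (mid-thickness), 246 mm from the hinge line, 180 mm above the bench. The gate is 24 mm thick.
- bolt_knob (a point): Grip point of the bolt's knob, an upright plain steel pin 18 mm thick: on its axis, 19 mm below its top, 246 mm above the bench while the bolt sags. The rod of the bolt lies 46 mm below, along y, on the gate's top rail. Axes as the gate's: the bolt draws back along +y (towards the hinge). The knob is 180 mm from the hinge line with the bolt fully in, 135 mm when fully drawn.
- gate: The gate with its bolt: aluminium frame with clear panel, 246 mm wide, 24 mm thick, top 180 mm above the bench. Origin on the hinge line at bench height; axes turn with the gate, y points to the hinge end. Two bolt guides on its top rail reach 228 mm above the bench; bolt fully in, their near faces are 37 mm (free-edge side) and 91 mm (hinge side) from the knob's axis.
- bolt (a joint): Draw of the bolt, m: 0 fully in, grows as the bolt is pulled back towards the hinge, stop at 0.045. The bolt's end has a 28 mm collar, 8 mm thick, that stands behind the keeper's lip; unlifted, it can be drawn only about 7 mm. Past 0.016 the collar is over the lip, from about 0.025 the bolt is clear of the keeper. Friction about 1 N.
- bolt_lift (a joint): Lift of the bolt in its slack guides, m: 0 sagged (it falls back by its own weight, 0.18 kg), stop at 0.016. The collar passes over the lip when lifted more than 0.008; 0.012 is comfortable.
- keeper_lip (a point): Middle of the top of the keeper's bent-up lip, on the corner post beyond the gate's free edge, 193 mm above the bench. The keeper is a steel U, 44 mm (across the gate) x 26 mm, its two cheeks reach 220 mm above the bench.
- amber_bottle: Bystander, to be left alone: closed amber glass bottle, 60 mm wide, 115 mm tall, upright. Origin at the centre of its underside.
- spool: Bystander, to be left alone: thread spool, 34 mm wide, 42 mm tall, upright. Origin at the centre of its underside.
- tin: Bystander, to be left alone: flat round metal tin, 72 mm wide, 28 mm tall. Origin at the centre of its underside.
- screwdriver: Bystander, to be left alone: screwdriver 170 mm long lying flat in front of the cage.
- parts_tray: Bystander, to be left alone: open cardboard tray 120 x 160 x 35 mm. Origin at the centre of its underside.
- matchbox: Bystander, to be left alone: small flat box 55 x 38 x 16 mm. Origin at the centre of its underside.
- pen_cup: Bystander, to be left alone: white cup 72 mm wide, 90 mm tall, upright. Origin at the centre of its underside.

How it is judged:
By the outcome, as a careful person would: the job done as asked, in the order asked, and still so for the second after the job is handed in, while the arm keeps its last pose, push and grip.
It also fails if it takes over 32 s, if anything falls off the work surface, if the arm or the gripper's body presses on something with over 40 N, if the wrist force passes 120 N, or if a joint passes its speed limit or range.

## Working session

There is one attempt and no reset: what is moved stays moved. The work goes in short steps, Python scripts to look and compute and a tool call to move; the robot and the scene stay as the last step left them, time stands still between calls to the robot, and variables do not carry over. Pictures are saved under pics/ and viewed, at most 10 in all, crops included, and the job is handed in when it is done.

Besides the shell and the picture viewer there is one more tool, called after ">>>" in YAML: its name, and indented under it one key for each argument. step_arm: Moves the arm, as the interface text tells. Its arguments: {"type":"object","properties":{"series":{"type":"array"},"squeeze":{"type":"number"}},"required":["series"]}

```bash
mkdir -p pics; cat > h.py <<'E'
import numpy as np, cv2
from cell import manip
from scipy.spatial.transform import Rotation as R
def shot(n,f):
    i=manip.camera_info(n); p,d=manip.camera(n); cv2.imwrite(f'pics/{f}.png',p); np.savez(f'pics/{f}.npz',d=d,i=np.array([i],dtype=object)); return p,d,i
def load(f):
    z=np.load(f'pics/{f}.npz',allow_pickle=True); return z['d'],z['i'][0]
def rot(i):
    o=np.array(i['orientation'],float)
    return o if o.shape==(3,3) else R.from_euler('xyz',o).as_matrix()
def w(d,i,u,v,depth=None):
    f=192/np.tan(np.radians(i['fovy'])/2); z=d[int(v),int(u)] if depth is None else depth
    return rot(i)@np.array([(u-i['cx'])/f*z,(v-i['cy'])/f*z,z])+np.array(i['eye'])
def plane(i,u,v,h):
    e=np.array(i['eye']); r=w(None,i,u,v,1.)-e
    return e+r*(h-e[2])/r[2]
E
python3 - <<'E'
from h import *
for n in('scene','side'):
    p,d,i=shot(n,n+'1'); print(n,i)
    
a=[cv2.imread(f'pics/{n}1.png') for n in('scene','side')]
for n,x in zip(('scene','side'),a): cv2.imwrite(f'pics/{n}1b.png',cv2.resize(x,(800,600),interpolation=cv2.INTER_CUBIC))
print(manip.read_state())
E
```

```text
scene {'fovy': 51.770991326362065, 'cx': 254.49425231047633, 'cy': 200.6283881404384, 'eye': array([533.35030886, 941.55857921, 863.76200981]), 'orientation': array([-2.24942447e+00,  3.70153639e-04,  3.11829986e+00])}
side {'fovy': 46.801644570066124, 'cx': 253.91288462088852, 'cy': 188.14592703416372, 'eye': array([ 259.86818385, -871.81549229,  979.14528952]), 'orientation': array([-2.2798377 , -0.00936488, -0.26893884])}
{'clock': 0.1, 'joints': array([ 1.07841808e+00,  3.00391965e-01,  1.52154178e+00, -6.34272068e-06,
        1.32067610e+00, -6.65776418e-02]), 'qd': array([ 0.00193124, -0.0007937 , -0.0018221 , -0.00124255,  0.00032035,
        0.00017585]), 'effort': array([-1.59508098e-03, -5.32637787e+01, -3.53282726e+01,  7.08582345e-02,
        2.34507979e-02, -3.44784723e-05]), 'eef_pos': array([227.06915719, 500.70415463, 229.946345  ]), 'eef_rot': array([-3.14057731e+00, -6.15416091e-05,  2.71579359e+00]), 'wrist_force': array([ 0.04487261,  0.17085683, -0.05553379]), 'moment': array([-0.02192666,  0.01037078, -0.02984432]), 'finger_force': 0.0, 'finger_gap': 93.84353188596802}
```

View pics/scene1b.png

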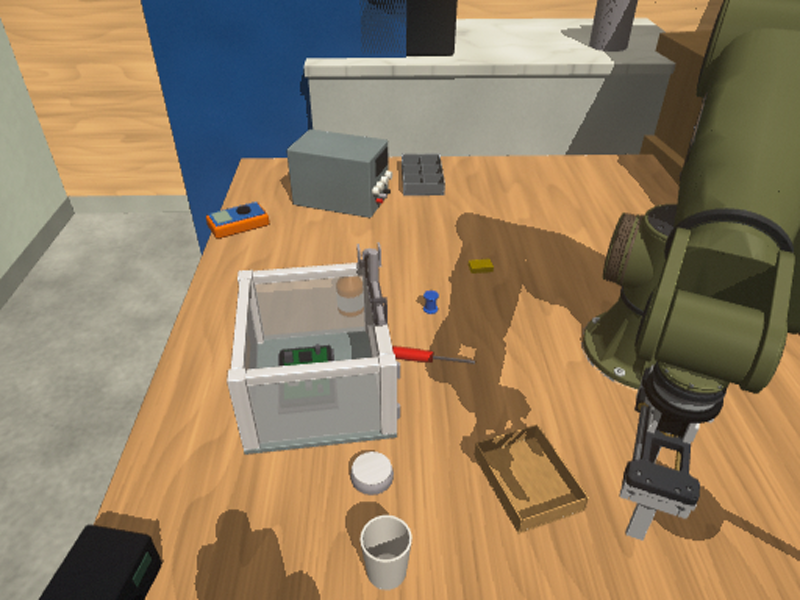

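View pics/side1b.png

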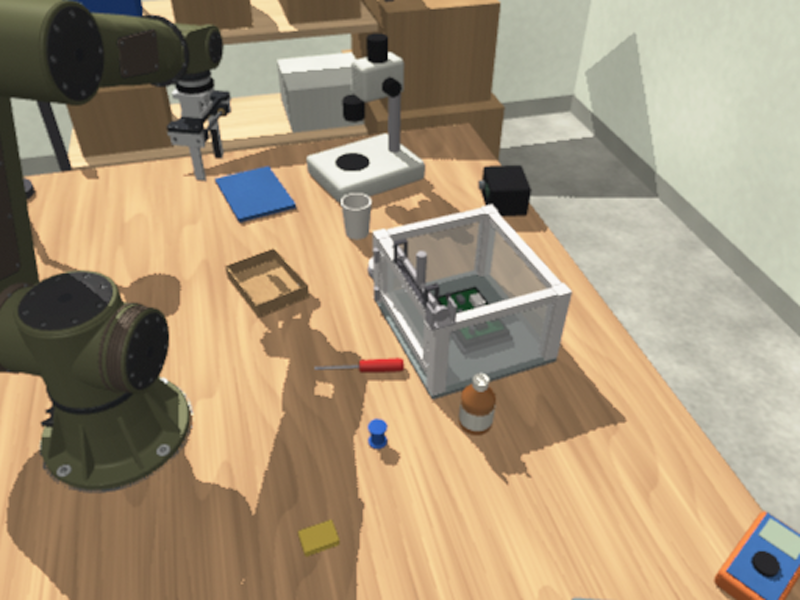

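The scene view shows the cage at (235–395, 250–450), with the gate on the robot's side and the knob near (375, 255). The side view shows the knob at about (421, 255), guides at (400, 250) and (435, 300), and the hinge at the far left post. The spool, screwdriver and bottle are all clear of the cage front. I'll enlarge both views next.

```bash
python3 - <<'E'
from h import *
a=cv2.imread('pics/scene1.png')[150:250,190:290]; b=cv2.imread('pics/side1.png')[130:230,225:325]
cv2.imwrite('pics/crop1.png',np.hstack([cv2.resize(x,(400,400),interpolation=cv2.INTER_CUBIC) for x in(a,b)]))
E
```

```text
(no output)
```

View pics/crop1.png

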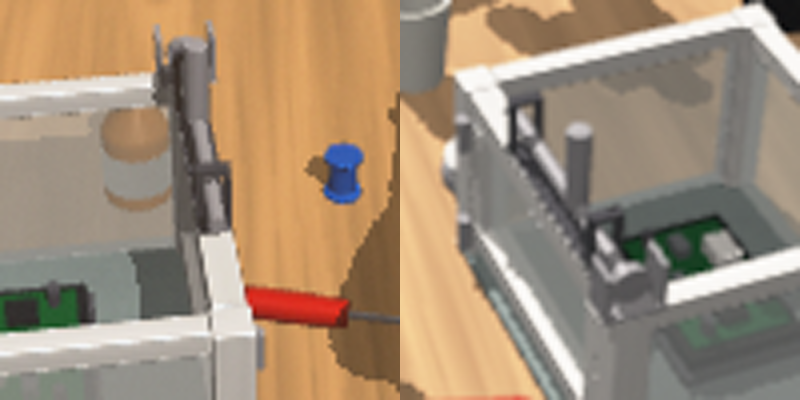

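```bash
python3 - <<'E'
from h import *
ds,i_s=load('scene1'); dd,i_d=load('side1')
print('knob top', plane(i_s,237.2,161.5,265), plane(i_d,269.5,162.5,265), w(dd,i_d,269.5,166))
P=lambda u,v:(u/1.5625,v/1.5625)
for n,c in dict(FL=(375,233),BL=(490,207),BR=(570,292)).items(): print('side',n,plane(i_d,*P(*c),180))
for n,c in dict(FL=(397,376),BL=(230,381),BR=(238,273)).items(): print('scene',n,plane(i_s,*P(*c),180))
for n,c in dict(hinge_g=(523,100),free_g=(603,215),spool=None or (0,0)).items(): 
  if c!=(0,0): print(n,plane(i_d,225+(c[0]-400)/4,130+c[1]/4,228))
for n,c in dict(keeper=(205,90),).items(): pass
print('bottle',plane(i_d,*P(481,380),115),'spool',plane(i_d,*P(377,427),42),'sdr',plane(i_d,*P(400,365),10),plane(i_d,*P(318,368),5), 'tray',plane(i_d,*P(305,287),35))
E
```

```text
knob top [559.79731613  26.87277129 265.        ] [555.25624973  19.15271559 265.        ] [553.28972213  12.03063152 258.99544442]
side FL [522.23309616 213.27509962 180.        ]
side BL [775.85036967 242.52092595 180.        ]
side BR [814.76959137 -49.30838709 180.        ]
scene FL [518.49928207 249.71727008 180.        ]
scene BL [777.85594626 254.56539751 180.        ]
scene BR [817.08576214 -37.06958786 180.        ]
hinge_g [542.90655392 108.94349909 228.        ]
free_g [559.62892876 -27.05791649 228.        ]
bottle [ 613.02482834 -152.19834817  115.        ] spool [ 434.15158476 -146.49091524   42.        ] sdr [519.25937078  11.61402156  10.        ] [366.57436207  48.98973932   5.        ] tray [379.44275037 258.18366275  35.        ]
```

Both views put the knob near (557, 22) with its top at 265. The cage yaw is about 0.133 rad, which puts the hinge near (533, 200). I'll move above the knob with the fingers set to close across the gate.

>>> step_arm:
  series: [0, 0, 40, 0, 0, 0, 0, 40, 0, 0, 24, -35, 2, -0.072, 0, 24, -35, 2, -0.072, 0, 24, -35, 2, -0.072, 0, 24, -35, 2, -0.072, 0, 24, -35, 2, -0.072, 0, 24, -35, 2, -0.072, 0, 24, -35, 2, -0.072, 0, 24, -35, 2, -0.072, 0, 24, -34, 2, -0.072, 0, 24, -34, 2, -0.072, 0, 24, -34, 2, -0.072, 0, 24, -34, 2, -0.072, 0, 20, -31, 2, -0.072, 0, 20, -31, 2, -0.076, 0, 0, 0, 0, 0, 0]
  squeeze: 25

```text
clock: 2.22
eef_pos: [555.8, 21.2, 337.6]
eef_rot: [-3.14, -0.0, 1.701]
wrist_force: [0.3, 0.4, -0.8]
finger_gap: 93.8
finger_force: 0.0
```

```bash
python3 - <<'E'
from h import *
s=manip.read_state(); print(s['clock'],s['eef_pos'],s['eef_rot'],s['joints'])
p,d,i=shot('wrist','wrist1'); print(i)
cv2.imwrite('pics/wrist1b.png',cv2.resize(p,(800,600),interpolation=cv2.INTER_CUBIC))
E
```

```text
2.225 [555.80252628  21.15310507 337.60836466] [-3.14021863e+00 -4.16909119e-05  1.70061488e+00] [-2.77331656e-02  2.58763564e-01  1.32798702e+00 -1.74429728e-04
  1.55620562e+00 -1.57549086e-01]
{'fovy': 67.9209386669204, 'cx': 257.4942801544356, 'cy': 187.11981021370144, 'eye': array([547.86053455,  93.93274946, 490.71495742]), 'orientation': array([2.88397836e+00, 1.74870938e-03, 1.30757135e-01])}
```

View pics/wrist1b.png

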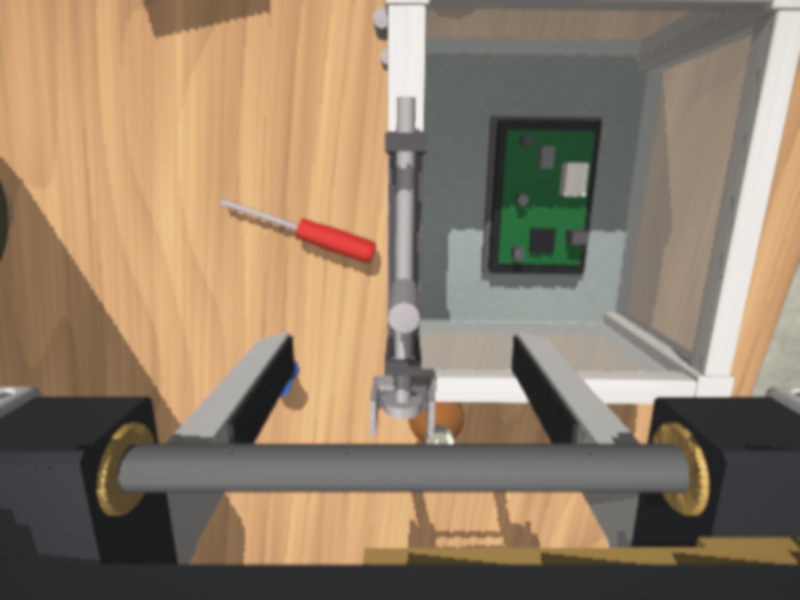

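The wrist view shows the knob's top at about (404, 318) and the gate rail running straight up the picture, so the yaw is aligned. The hinge-side guide is at (405, 140) and the keeper at (403, 395).

```bash
python3 - <<'E'
from h import *
d,i=load('wrist1'); P=lambda u,v:(u/1.5625,v/1.5625)
k=plane(i,*P(404,318),265); print(k, w(d,i,*P(404,318)))
a=plane(i,*P(405,105),205);b=plane(i,*P(404,290),205); print(a,b,np.arctan2(-(a-b)[0],(a-b)[1]))
a=plane(i,*P(388,20),180);b=plane(i,*P(389,125),180); print(a,b,np.arctan2(-(a-b)[0],(a-b)[1]))
print(plane(i,*P(381,20),170), plane(i,*P(405,133),228))
E
```

```text
[557.93990568  21.05611036 265.        ] [557.95860752  20.92089093 264.58119573]
[543.67154736 134.16043786 205.        ] [558.06158452  20.99026201 205.        ] 0.12647526136386855
[526.34814476 185.04062417 180.        ] [534.50376634 124.19852431 180.        ] 0.13325138583216084
[521.20435916 187.38980178 170.        ] [545.92507183 116.52009694 228.        ]
```

>>> step_arm:
  series: [2, 0, -20, 0, 0, 0, 0, -22, 0, 0, 0, 0, -22, 0, 0, 0, 0, -21, 0, 0, 0, 0, 0, 0, 0.5, 0, 0, 0, 0, 0.8, 0, 0, 0, 0, 1, 0, 0, 0, 0, 1, 0, 0, 0, 0, 1, 0, 0, 0, 0, 1]
  squeeze: 25

```text
clock: 3.52
eef_pos: [557.2, 22.9, 253.5]
eef_rot: [-3.142, -0.0, 1.704]
wrist_force: [0.2, -0.5, 0.8]
finger_gap: 37.7
finger_force: 0.0
```

>>> step_arm:
  series: [0, -2, 0, 0, 1, 0, 0, 0, 0, 1, 0, 0, 0, 0, 1, 0, 0, 0, 0, 1, 0, 0, 0, 0, 1]

```text
clock: 4.15
eef_pos: [556.8, 20.7, 253.4]
eef_rot: [-3.14, 0.0, 1.704]
wrist_force: [-5.6, -2.1, 0.8]
finger_gap: 17.2
finger_force: 25.0
```

>>> step_arm:
  series: [0, 0, 4, 0, 1, 0, 0, 4, 0, 1, 0, 0, 4, 0, 1, 0, 0, 0, 0, 1, 0, 0, 0, 0, 1]

```text
clock: 4.78
eef_pos: [556.8, 20.8, 265.4]
eef_rot: [-3.14, -0.0, 1.704]
wrist_force: [-5.7, -0.4, -1.9]
finger_gap: 17.3
finger_force: 25.0
```

>>> step_arm:
  series: [-0.7, 5, 0, 0, 1, -0.7, 5, 0, 0, 1, -0.7, 5, 0, 0, 1, -0.7, 5, 0, 0, 1, -0.7, 5, 0, 0, 1, -0.7, 5, 0, 0, 1, -0.7, 5, 0, 0, 1, -0.6, 5, 0, 0, 1, 0, 0, 0, 0, 1, 0, 0, 0, 0, 1]

```text
clock: 6.02
eef_pos: [551.7, 61.0, 265.5]
eef_rot: [3.141, -0.0, 1.704]
wrist_force: [-3.6, 0.9, -1.9]
finger_gap: 17.6
finger_force: 25.0
```

```bash
python3 - <<'E'
from h import *
p,d,i=shot('wrist','wrist2')
cv2.imwrite('pics/wrist2b.png',cv2.resize(p,(800,600),interpolation=cv2.INTER_CUBIC))
E
```

```text
(no output)
```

View pics/wrist2b.png

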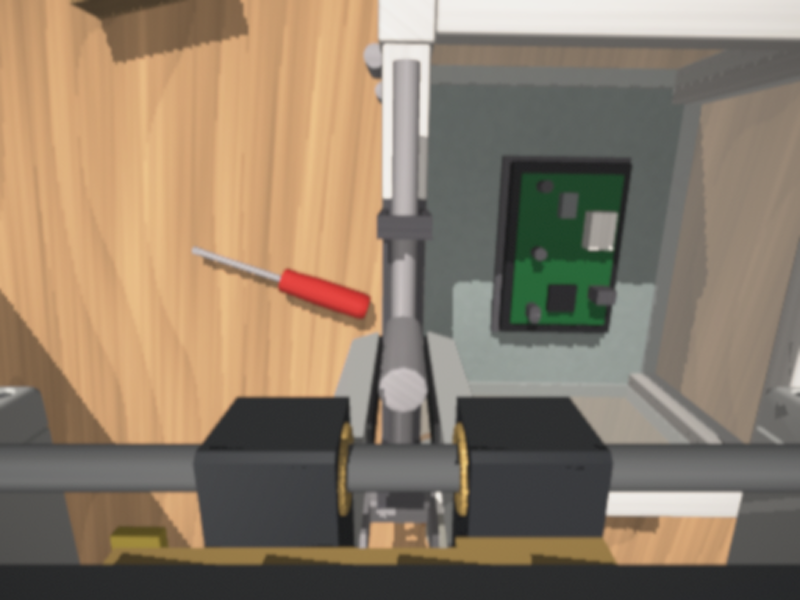

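The bolt is drawn about 40 mm. Before swinging, I'll check whether the gate's bottom rail clears the screwdriver handle.

```bash
python3 - <<'E'
from h import *
d,i=load('wrist1'); P=lambda u,v:(u/1.5625,v/1.5625)
for q in [(371,245),(374,252),(366,255),(340,240),(305,230)]: print('sd',w(d,i,*P(*q)))
dd,j=load('side1')
h=np.array([533.1,199.7]); 
Rj=rot(j); f=192/np.tan(np.radians(j['fovy'])/2)
def proj(p):
    c=Rj.T@(np.array(p)-j['eye']); return c[:2]/c[2]*f+[j['cx'],j['cy']]
u=np.array([.133,-.991]); n=np.array([-.991,-.133])
im=cv2.resize(cv2.imread('pics/side1.png')[140:260,225:345],(600,600),interpolation=cv2.INTER_CUBIC)
for r in (120,200):
  for z in (0,20,40,60,180):
    q=(proj([*(h+u*r+n*12),z])-[225,140])*5; print(r,z,q); cv2.circle(im,tuple(int(t) for t in q),3,(0,0,255),-1)
cv2.imwrite('pics/gate.png',im)
E
```

```text
sd [523.35364512  18.01859329  19.19629452]
sd [527.44523154  11.20997182  20.64524375]
sd [519.55962439   7.53564845  24.19346705]
sd [490.56150172  19.61566494  22.91247265]
sd [453.24517096  25.33013145  23.16405866]
120 0 [153.30299402 397.70005295]
120 20 [153.68754576 374.72001345]
120 40 [154.07944349 351.30099224]
120 60 [154.47889974 327.43028939]
120 180 [157.04736364 173.94404523]
200 0 [205.7652732  484.33444425]
200 20 [206.68330499 461.23988238]
200 40 [207.61962034 437.68536843]
200 60 [208.57477094 413.65702356]
200 180 [214.73508619 258.68441538]
```

View pics/gate.png

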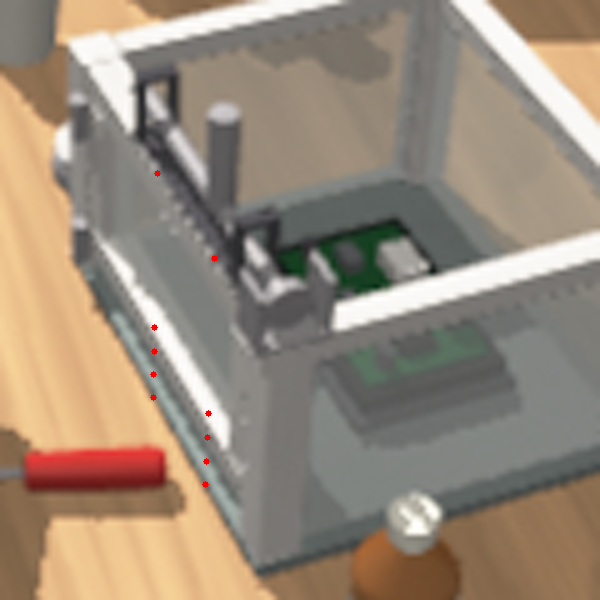

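The red dots mark heights 0, 20, 40, 60 and 180 on the gate's front face. The lower rail's lit top is near 60. I'll read the rail's underside from the depth image.

```bash
python3 - <<'E'
from h import *
d,j=load('side1'); h=np.array([533.1,199.7]);u=np.array([.133,-.991]); n=np.array([-.991,-.133])
for c in (256,262):
  for v in range(204,240,1):
    p=w(d,j,c,v); q=p[:2]-h; print(c,v,np.round([q@u,q@n,p[2]],0))
E
```

```text
256 204 [109.   7.  54.]
256 205 [115.  10.  57.]
256 206 [122.  12.  59.]
256 207 [124.  13.  58.]
256 208 [125.  14.  55.]
256 209 [126.  14.  52.]
256 210 [127.  14.  48.]
256 211 [124.  13.  41.]
256 212 [127.  14.  39.]
256 213 [105.   5.  13.]
256 214 [107.   6.  11.]
256 215 [115.   9.  14.]
256 216 [120.  11.  15.]
256 217 [123.  12.  14.]
256 218 [125.  13.  11.]
256 219 [126.  14.   8.]
256 220 [131.  16.  10.]
256 221 [131.  16.   5.]
256 222 [134.  17.   4.]
256 223 [133.  16.  -2.]
256 224 [137.  18.  -1.]
256 225 [144.  21.   2.]
256 226 [145.  22.  -2.]
256 227 [150.  24.  -1.]
256 228 [155.  26.   1.]
256 229 [157.  27.  -1.]
256 230 [184.  39.  25.]
256 231 [185.  39.  22.]
256 232 [190.  41.  23.]
256 233 [188.  40.  16.]
256 234 [197.  44.  22.]
256 235 [198.  45.  20.]
256 236 [197.  44.  14.]
256 237 [196.  44.   9.]
256 238 [193.  42.   0.]
256 239 [197.  44.   1.]
262 204 [146.   4.  85.]
262 205 [148.   5.  83.]
262 206 [147.   4.  78.]
262 207 [151.   6.  78.]
262 208 [147.   4.  70.]
262 209 [145.   3.  64.]
262 210 [152.   6.  67.]
262 211 [151.   5.  61.]
262 212 [151.   6.  58.]
262 213 [152.   6.  54.]
262 214 [156.   7.  54.]
262 215 [160.   9.  54.]
262 216 [165.  12.  56.]
262 217 [169.  13.  56.]
262 218 [169.  13.  52.]
262 219 [173.  15.  51.]
262 220 [171.  14.  46.]
262 221 [169.  13.  39.]
262 222 [170.  13.  36.]
262 223 [151.   4.  11.]
262 224 [156.   7.  12.]
262 225 [162.   9.  14.]
262 226 [167.  12.  16.]
262 227 [166.  11.  10.]
262 228 [168.  12.   8.]
262 229 [176.  15.  12.]
262 230 [179.  16.  11.]
262 231 [182.  18.  11.]
262 232 [181.  17.   5.]
262 233 [179.  16.  -2.]
262 234 [186.  19.   2.]
262 235 [189.  21.   1.]
262 236 [189.  21.  -3.]
262 237 [194.  23.  -2.]
262 238 [201.  26.   2.]
262 239 [203.  27.   0.]
```

The rail's underside is at about 36 mm and the handle's top at about 24 mm, so the gate will pass over it. Next I'll swing halfway.

>>> step_arm:
  series: [-4.3, -0.4, 0, -0.031, 1, -4.3, -0.4, 0, -0.031, 1, -4.3, -0.3, 0, -0.031, 1, -4.3, -0.1, 0, -0.031, 1, -4.3, 0.1, 0, -0.031, 1, -4.3, 0.1, 0, -0.031, 1, 0, 0, 0, 0, 1]

```text
clock: 6.95
eef_pos: [525.7, 59.8, 265.6]
eef_rot: [3.141, 0.0, 1.517]
wrist_force: [3.6, 0.1, -2.0]
finger_gap: 17.6
finger_force: 25.0
```

>>> step_arm:
  series: [-4.3, 0.3, 0, -0.031, 1, -4.3, 0.4, 0, -0.031, 1, -4.3, 0.6, 0, -0.031, 1, -4.3, 0.7, 0, -0.031, 1, -4.2, 0.9, 0, -0.031, 1, -4.2, 1, 0, -0.031, 1, 0, 0, 0, 0, 1, 0, 0, 0, 0, 1, 0, 0, 0, 0, 1]

```text
clock: 8.07
eef_pos: [500.3, 63.7, 265.4]
eef_rot: [3.142, 0.0, 1.332]
wrist_force: [5.2, -1.8, -2.9]
finger_gap: 17.5
finger_force: 25.0
```

```bash
python3 - <<'E'
from h import *
s=manip.read_state(); print(s['clock'],s['eef_pos'],s['wrist_force'],s['qd'])
p,d,i=shot('side','side2'); a,b,_=shot('scene','scene2')
cv2.imwrite('pics/both.png',np.hstack([cv2.resize(p[120:260,210:350],(400,400)),cv2.resize(a[140:290,170:320],(400,400))]))
E
```

```text
8.075 [500.34977435  63.72199013 265.44001958] [ 5.21861307 -1.83979356 -2.88369036] [ 0.00051552 -0.00025366 -0.00193881  0.00096596 -0.00046381  0.00091336]
```

View pics/both.png

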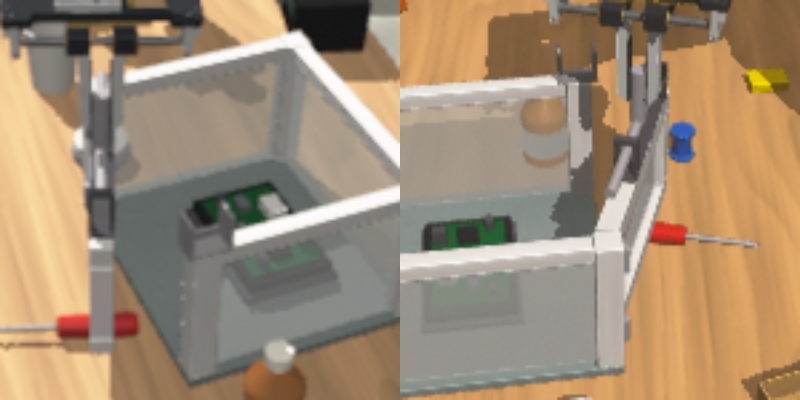

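The gate stands ajar at about 0.37 rad, leaving about 90 mm at the free edge. The fingers still hold the knob, the arm is still, and the screwdriver and spool haven't moved.

```bash
python3 -c "
from cell import manip
print(manip.sign_off())"
```

```text
the job is handed in; nothing more can be done
None
```

I lifted the bolt, drew it about 40 mm clear of the keeper and swung the gate open about 90 mm at its free edge; the job is handed in with the fingers still gripping the knob, and the screwdriver and spool by the gate look unmoved.

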